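# Key the pan support onto the tasting stove

## Robot

A 6-joint arm with a two-finger parallel gripper is mounted at the origin on the work surface. World frame = base frame: x ahead of the robot, y to its left, z up, the work surface at z = 0. Lengths are in m, angles in rad, forces in N, time in s.
With the tool pointing down it reaches from about 0.325 to 0.925 m from the base axis. Payload 3.1 kg.
Tool frame: the origin (TCP) lies midway between the tips of the shut fingers; the grasp point (between the pads) lies 19 mm behind it (grip_depth is the distance from the TCP to the grasp point, in m); z points along the fingers, y is the direction in which the jaws open and shut (so a half turn about z gives the same grasp; the last joint's range is limited). The gripper opens to 85 mm and grips with 20 to 120 N. Pads are 22 mm wide; open, the fingers measure 114 mm over their backs; the gripper's body (76 mm by 85 mm) begins 54 mm behind the grasp point. The pads swing forward as they close: fully open they stand 13 mm farther back than shut.
Start: joints at [1.081, 0.217, 1.613, -0, 1.311, -0.112], TCP at [0.231, 0.581, 0.231] pointing down, gripper open.
Joint ranges: [-2.75, 2.75], [-0.78, 2.1], [0.31, 2.55], [-1.13, 4.27], [0.13, 2.63], [-2.58, 2.58]. Speed limits (rad/s): [2.79, 2.79, 3.14, 3.14, 3.14, 3.14].

## Interface

Orientations are given as [roll, pitch, yaw] about the fixed x, y, z axes, in that order (R = Rz(yaw) Ry(pitch) Rx(roll)).
In Python, from bench import observe, camera, close_job, grip_depth gives the robot as it stands.
- The arm moves only by the tool play_rows, never from a script. Its argument "moves" is a list of rows, each a list of 5 numbers: the shift along the tool's x, y, z in cm, then the turn about the tool's z in degrees, then the finger opening in cm, from 0 to 8.54. In form: [[tx, ty, tz, roll, claw], ...]. A call has 1 to 8 rows; each row is the pose to reach, as a shift and turn from the pose commanded when the call began, along the tool's axes at that moment; what a row does not reach only later rows make up. A row lasts 1/8 s, in which the tool goes at most 62.5 mm and 10.7 degrees, less where a joint would pass 70% of its speed; a pose out of reach is approached as far as the arm can. A call with a gripper value outside its range is refused whole. The fingers move at their own pace and stop on an object; "grip_force" is the grip in N (left out, the last holds). Time passes only in rows, so rows that repeat a pose let the fingers close. It gives the time, the measured TCP pose, the force and the opening at its end, in the units of the state.
- observe(): the state, without advancing time (a new reading comes with each control period).
- camera(name): name is "side" or "top" or "wrist"; returns a dict with "img" (420x560x3 uint8, red, green, blue), "fx", "fy", "cx", "cy" (pixels), "camera_from_world" (4x4, takes a point from world to camera coordinates); the wrist camera has in their place "T_tool_cam" (4x4, takes a point from camera to tool coordinates, whose origin is the TCP and whose axes are the flange's). Camera axes: x right, y up, looking along -z (the intrinsics and any distortion apply to the point x, -y, -z); pixel columns grow to the right and rows downward; lengths in m; the calibration is good to about 2 mm. A picture is of the moment at which its call begins: read the wrist's pose just before it. There is no depth.
- close_job(): hands the job in, once; it reports no verdict.
The state is a dict: "t": time; "qpos": joint angles; "qvel": joint speeds; "effort": joint torques, N m; "ee_pos": TCP position; "ee_rot": TCP orientation; "contact_force": force on the tool from outside, world axes, zero at the start; "torque": the same for the moment, N m; "grip_width": finger opening in m.
Only numpy, scipy, OpenCV 4.12 (cv2) and the standard library are available. Lean on these libraries where they do the work, as an engineer would, in place of code of your own. Each camera call takes 0.05 s, during which the arm holds its last target. There are 200 camera calls.

## Task

On this preserves stall the pan support of the small gas stove was put on without lining it up: its rim is perched on top of the locating tongue at the back of the stove top. With a fingertip against its prongs, push it round until the notch in its rim stands over the tongue, then press it down until it is fully home on the stove top. Do not lift it, leave the jars, tins and other things where they stand, and finish with the hand clear.

Things in the scene. Friction and masses are not known exactly. Their poses are not given: they have to be found in the camera images.
- stove: Compact portable gas stove, white enamel, fixed to the table, 215 mm deep (its x from -100 to +115) and 295 wide (its y from -190 to +105). Origin on the table under the burner axis; +x to its back, +y to its left. Its top is 70 mm above the table, the cartridge bay cover on its right (y -190 to -104) 86 mm. A brass burner 52 mm across stands on the axis, 85 mm above the table at its top.
- tongue (a point): Locating tongue: a bare steel key on the back of the stove top, 12 mm wide (tangentially) and 8 mm high, its top chamfered to 6 mm wide, running outward from 73 to 108 mm from the burner axis, so that its outer 22 mm stick out past the rim of the pan support. This point is on its top, 80 mm from the burner axis (stove frame x = 80, y = 0, z = 78 mm).
- support: Pan support: dark round sheet steel dish 172 mm across on the burner axis, 5 mm thick rim (radius 71 to 86 mm), inside it a dish that slopes down 9 mm to the burner. Origin on the axis, level with the rim's underside (78 mm above the table at first, 70 when home); its x axis points to its notch. About 0.3 kg. Turns either way without end, drags lightly (1 N at a prong), stays where left.
- notch (a point): The only notch in the rim of the pan support: 19 mm wide, open outwards, cut in from the rim's edge (86 mm radius) to 70 mm. This point is the middle of the notch, 80 mm from the axis, at the level of the rim's upper face: 83 mm above the table at first, 75 mm when the support is home.
- prong (a point): Top of one of the four equal upright radial prongs on the pan support, 62 mm from the axis, 106 mm above the table at first (98 when home). They stand at 45 (this one), 135, 225 and 315 degrees anticlockwise from the notch, are 5 mm thick, reach from 41 to 83 mm from the axis, and their flat tops are 23 mm above the rim's upper face. Shut fingers fit well between two prongs.
- collar (a joint): Height of the pan support, m: 0 as found (rim on the tongue), 0.008 when home with the rim on the stove top, negative if lifted. A sprung collar grips the burner neck: the support keeps level, does not drop by itself and is pressed down with about 6 N, anywhere on prongs, dish or rim, while the notch is over the tongue (within 3 mm either side). Elsewhere the tongue stops it, springily.
- jar_a: Loose glass jar of preserves with gold lid, 84 mm across, 58 mm high, standing just left of the stove. Origin under its centre. Leave alone.
- jar_b: Loose jar like jar_a, to the right of the stove. Leave alone.
- jar_c: Loose jar like jar_a, to the right of the stove. Leave alone.
- tall_tin: Loose tin with paper label, 100 mm across, 118 mm high, to the right of the stove. Leave alone.
- cartridge: Loose spare gas cartridge standing upright just right of the stove, 68 mm across, 178 mm high. Origin under its centre. Leave alone.
- skillet: Loose small iron frying pan, 180 mm across, 38 mm high, handle along its own +y to 250 mm from the centre, left of the stove. Leave alone.
- spatula: Loose spatula, 260 mm long, lying on the table in front of the stove's left side. Leave alone.
- matchbox: Loose matchbox 36 by 56 by 16 mm lying on the stove's cartridge bay cover. Leave alone.

How it is judged:
On the way, in this order (a step that is already met when the one before it is completed fails the run):
1. the notch of the pan support is turned over the tongue (horizontal distance between notch and tongue below 0.005 m).
2. the pan support is pressed home (value of joint collar above 0.0065 m), for 0.2 s.
At the end, for the whole second after the job is handed in: The pan support lies home on the stove top (pressed down at least 6.5 of its 8 mm) with its notch over the tongue (within 5 mm) and at rest (value of joint collar above 0.0065 m and horizontal distance between notch and tongue below 0.005 m and linear speed of support below 0.01 m/s); the robot touches nothing.
It fails at once if the pan support is lifted more than 4 mm above where it was found (value of joint collar below -0.004 m).
It fails at once if a jar, tin, cartridge, frying pan, spatula or matchbox is moved more than 25 mm (distance of any of jar_a, jar_b, jar_c, tall_tin, cartridge, skillet, spatula, matchbox from where it was at the start of the episode above 0.025 m).
It also fails if it takes over 48 s, if anything falls off the work surface, if the arm or the gripper's body presses on something with over 40 N, if the wrist force passes 120 N, or if a joint passes its speed limit or range.

## Working session

There is one attempt and no reset: what is moved stays moved. The work goes in short steps, Python scripts to look and compute and a tool call to move; the robot and the scene stay as the last step left them, time stands still between calls to the robot, and variables do not carry over. Pictures are saved under pics/ and viewed, about 8 in all and at most 12, crops included, and the job is handed in when it is done.

Besides the shell and the picture viewer there is one more tool, called after "Call:" as name(argument=value, ...), one argument or row to a line, values as JSON. play_rows: Moves the arm, as the interface text tells. Its arguments: {"type":"object","properties":{"moves":{"type":"array","items":{"type":"array","items":{"type":"number"}}},"grip_force":{"type":"number"}},"required":["moves"]}

```bash
mkdir -p pics
python3 - <<'E'
from bench import observe,camera,grip_depth
import cv2,numpy as np
s=observe();print(s['t'],s['ee_pos'],s['ee_rot'],s['grip_width'])
for n in('top','side'):
    c=camera(n);cv2.imwrite(f'pics/{n}0.png',c['img'][:,:,::-1]);print(n,c['fx'],c['cx'],c['cy'],np.round(c['camera_from_world'],3).tolist(),[k for k in c])
E
```

```text
0.0 [0.23013612 0.58019103 0.2299495 ] [-3.13914109e+00 -2.47982913e-04  2.76381606e+00] 0.08521581101140868
top 517.6130855785419 271.4396372329611 204.9996386855862 [[-0.006, -1.0, 0.005, -0.012], [0.998, -0.006, 0.06, -0.501], [-0.06, 0.006, 0.998, -1.497], [0.0, 0.0, 0.0, 1.0]] ['img', 'fx', 'fy', 'cx', 'cy', 'camera_from_world']
side 489.9790615218086 290.24219346688216 207.55191795881095 [[0.92, -0.391, 0.015, -0.464], [0.246, 0.609, 0.754, -0.186], [-0.304, -0.69, 0.656, -1.564], [0.0, 0.0, 0.0, 1.0]] ['img', 'fx', 'fy', 'cx', 'cy', 'camera_from_world']
```

View pics/top0.png

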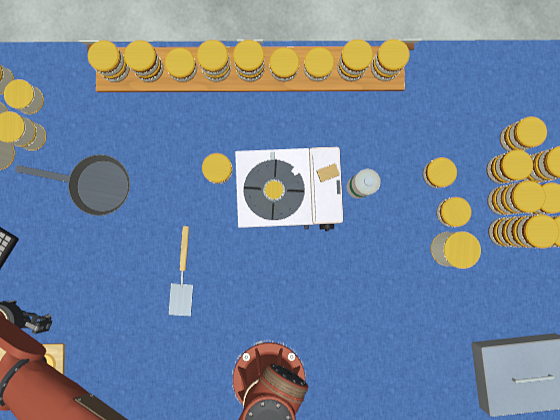

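View pics/side0.png

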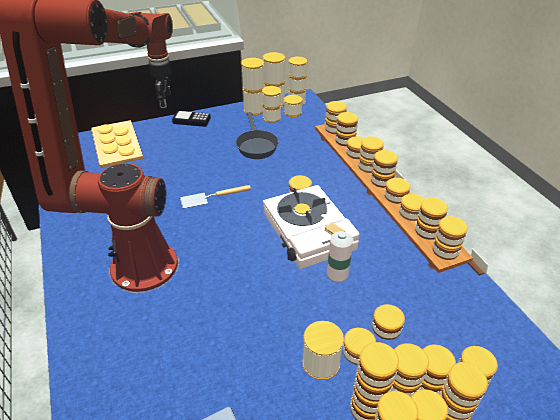

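The top view shows the support centred near (274,189), the tongue near (272,156) and a possible notch near (296,172). I'll measure these and look at an enlarged crop.

```bash
cat > h.py <<'E'
import numpy as np,cv2
def ray(c,u,v,z):
    M=np.array(c['camera_from_world']);R=M[:3,:3];o=-R.T@M[:3,3]
    d=R.T@np.array([(u-c['cx'])/c['fx'],-(v-c['cy'])/c['fy'],-1]);return o+d*(z-o[2])/d[2]
def pix(c,p):
    M=np.array(c['camera_from_world']);q=M[:3,:3]@p+M[:3,3]
    return np.array([c['cx']+c['fx']*q[0]/-q[2],c['cy']-c['fy']*q[1]/-q[2]])
E
python3 - <<'E'
from bench import camera
from h import *
c=camera('top');im=c['img'];x0,y0=225,135
cr=im[y0:240,x0:385]
cv2.imwrite('pics/crop.png',cv2.resize(cr[:,:,::-1],None,fx=5,fy=5,interpolation=cv2.INTER_CUBIC))
hsv=cv2.cvtColor(cr,cv2.COLOR_RGB2HSV)
g=((hsv[...,0]>15)&(hsv[...,0]<35)&(hsv[...,1]>120)&(hsv[...,2]>120)).astype(np.uint8)
n,l,st,ce=cv2.connectedComponentsWithStats(g)
for i in range(1,n):
    if st[i,4]>60: u,v=ce[i]+[x0,y0];print('gold',u,v,st[i,2:],ray(c,u,v,.085))
d=((hsv[...,2]<120)&(hsv[...,1]<110)).astype(np.uint8)
n,l,st,ce=cv2.connectedComponentsWithStats(d)
i=1+np.argmax(st[1:,4]);m=(l==i).astype(np.uint8);print(st[i])
k=max(cv2.findContours(m,0,1)[0],key=cv2.contourArea)
h=cv2.convexHull(k);(u,v),r=cv2.minEnclosingCircle(h);C=ray(c,u+x0,v+y0,.083)
print('disc',u+x0,v+y0,r,C, r*1.41/517)
# stove white: min area rect
w=((hsv[...,2]>180)&(hsv[...,1]<40)).astype(np.uint8)
wk=max(cv2.findContours(cv2.morphologyEx(w,3,np.ones((3,3))),0,1)[0],key=cv2.contourArea)
print('stove',[ray(c,a+x0,b+y0,.075).round(3)[:2] for a,b in cv2.boxPoints(cv2.minAreaRect(wk))])
# angle profile at r=.08
for a in range(-180,180,4):
    p=C+[.079*np.cos(np.radians(a)),.079*np.sin(np.radians(a)),0];q=pix(c,p);print(a,int(cv2.remap(im,np.float32([[q[0]]]),np.float32([[q[1]]]),1)[0,0].mean()),end='; ')
E
```

```text
gold 227.17117117117118 167.9009009009009 [  7  23 111] [0.60134513 0.10839149 0.085     ]
gold 273.75720164609055 189.41975308641975 [ 18  18 243] [ 0.54015591 -0.0215221   0.085     ]
[  19   25   60   60 2116]
disc 273.4104461669922 189.67910385131836 30.200963973999023 [ 0.53961442 -0.02056886  0.083     ] 0.0823662653836337
stove [array([0.651, 0.089]), array([ 0.664, -0.207]), array([ 0.447, -0.214]), array([0.435, 0.079])]
-180 105; -176 106; -172 105; -168 104; -164 105; -160 105; -156 106; -152 106; -148 106; -144 106; -140 106; -136 107; -132 106; -128 106; -124 106; -120 107; -116 107; -112 105; -108 107; -104 108; -100 106; -96 100; -92 45; -88 102; -84 107; -80 107; -76 109; -72 110; -68 110; -64 109; -60 103; -56 192; -52 251; -48 249; -44 250; -40 116; -36 107; -32 108; -28 106; -24 107; -20 109; -16 108; -12 108; -8 117; -4 44; 0 112; 4 107; 8 107; 12 108; 16 108; 20 108; 24 109; 28 110; 32 108; 36 107; 40 108; 44 106; 48 104; 52 106; 56 105; 60 107; 64 106; 68 108; 72 107; 76 109; 80 113; 84 39; 88 91; 92 107; 96 106; 100 105; 104 107; 108 106; 112 105; 116 105; 120 105; 124 103; 128 104; 132 108; 136 108; 140 107; 144 106; 148 107; 152 107; 156 102; 160 106; 164 107; 168 104; 172 105; 176 50;
```

View pics/crop.png

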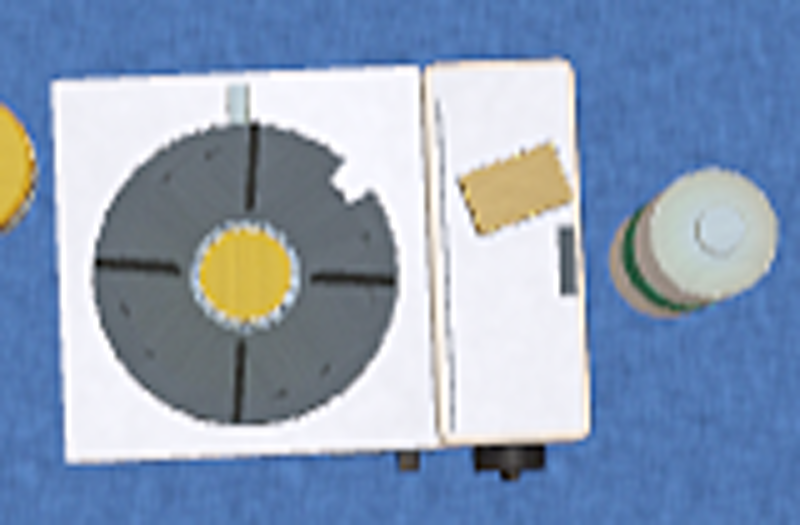

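Measurements: the burner axis is at about (0.540, -0.021) and the stove yaw is about +2.5°. The notch is at -49°, so it needs about +51.5° anticlockwise. I'll push the front prong (176°) from its left side, starting with shut fingers at 146° and r = 62 mm.

Call:
play_rows(
  moves=[
    [-22, -21, 2, 6, 0],
    [-22, -21, 2, 6, 0],
    [-22, -21, 2, 6, 0],
    [-22, -21, 2, 6, 0],
    [-44.9, -43.1, 6, 12, 0],
    [-44.9, -43.1, 6, 12, 0],
    [-44.9, -43.1, 6, 12, 0],
    [-44.9, -43.1, 6, 12, 0],
  ],
  grip_force=30,
)

```text
t: 1.15
ee_pos: [0.4378, 0.1263, 0.1857]
ee_rot: [3.141, 0.0, 2.554]
contact_force: [0.4, 0.5, -0.6]
grip_width: 0.0
```

Run:
```python
from bench import observe
s=observe();print(s['t'],s['ee_pos'],s['ee_rot'],s['grip_width'],s['qpos'])
```

```text
1.15 [0.43776704 0.12630673 0.18570135] [3.14098947e+00 4.55497645e-04 2.55441744e+00] 4.4977589734448643e-07 [ 1.26543286e-01 -1.08618409e-01  2.04360228e+00  1.68896991e-04
  1.20586959e+00 -8.57138183e-01]
```

Call:
play_rows(
  moves=[
    [-10.5, -6.5, 1.6, 0, 0],
    [-10.5, -6.5, 1.6, 0, 0],
    [-10.5, -6.5, 1.6, 0, 0],
    [-10.5, -6.5, 1.6, 0, 0],
    [-10.5, -6.5, 4, 0, 0],
    [-10.5, -6.5, 4, 0, 0],
  ],
)

```text
t: 1.9
ee_pos: [0.4863, 0.0177, 0.1441]
ee_rot: [-3.14, -0.005, 2.557]
contact_force: [-0.6, 0.2, 0.2]
grip_width: -0.0001
```

Run:
```python
from bench import observe,camera
from h import *
s=observe();print(s['t'],s['ee_pos'],s['ee_rot'],s['contact_force'])
c=camera('wrist');print(c['fx'],c['cx'],c['cy'],np.round(c['T_tool_cam'],3).tolist());cv2.imwrite('pics/w1.png',c['img'][:,:,::-1])
```

```text
1.9 [0.48627591 0.0177154  0.1440973 ] [-3.13963654 -0.00452283  2.55682772] [-0.55347814  0.1650697   0.17823192]
311.61943030075264 275.8677355321126 217.8364117221173 [[-0.002, 0.945, 0.326, 0.084], [1.0, 0.001, 0.002, -0.001], [0.001, 0.326, -0.945, -0.143], [0.0, 0.0, 0.0, 1.0]]
```

View pics/w1.png

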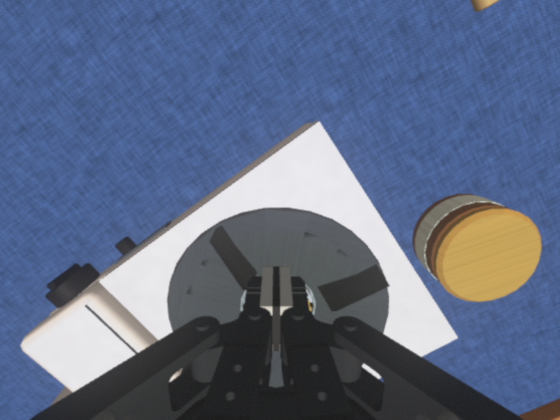

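The wrist view shows the shut fingers between the front prong (left, near 235,255) and the left prong (right, near 355,290), clear of both. I'll descend, then start the arc.

Call:
play_rows(
  moves=[
    [0, 0, 3, 0, 0],
    [0, 0, 5, 0, 0],
    [0, 0, 5, 0, 0],
    [-0.1, -0.6, 5, -5, 0],
    [-0.15, -1.1, 5, -10, 0],
    [-0.25, -1.7, 5, -15, 0],
    [-0.4, -2.2, 5, -20, 0],
    [-0.4, -2.2, 5, -20, 0],
  ],
)

```text
t: 2.95
ee_pos: [0.4812, -0.0045, 0.0977]
ee_rot: [3.141, 0.003, 2.903]
contact_force: [0.5, -0.2, -0.2]
grip_width: -0.0
```

```bash
cat > st.py <<'E'
from bench import observe
from h import *
s=observe();p=s['ee_pos'];d=p[:2]-[.540,-.021]
print(s['t'],p.round(4),'r',np.hypot(*d).round(4),'phi',np.degrees(np.arctan2(d[1],d[0])).round(1),'yaw',np.degrees(s['ee_rot'][2]).round(1),'F',s['contact_force'].round(1))
E
python3 st.py
```

```text
2.95 [ 0.4812 -0.0045  0.0977] r 0.061 phi 164.4 yaw 166.3 F [ 0.5 -0.2 -0.2]
```

Call:
play_rows(
  moves=[
    [-0.05, -0.75, 0.4, -7, 0],
    [-0.2, -1.5, 0.4, -14, 0],
    [-0.4, -2.2, 0.4, -21, 0],
    [-0.7, -2.85, 0.4, -28, 0],
    [-1.1, -3.5, 0.4, -35, 0],
    [-1.1, -3.5, 0.4, -35, 0],
  ],
)

```text
t: 3.7
ee_pos: [0.4832, -0.0413, 0.0929]
ee_rot: [-3.141, 0.001, -2.771]
contact_force: [0.3, -0.3, -0.1]
grip_width: -0.0002
```

```bash
python3 st.py
python3 - <<'E'
from bench import camera
from h import *
c=camera('top');cv2.imwrite('pics/t2.png',cv2.resize(c['img'][135:240,225:385,::-1],None,fx=5,fy=5,interpolation=cv2.INTER_CUBIC))
E
```

```text
3.7 [ 0.4832 -0.0413  0.0929] r 0.0603 phi -160.3 yaw -158.8 F [ 0.3 -0.3 -0.1]
```

View pics/t2.png

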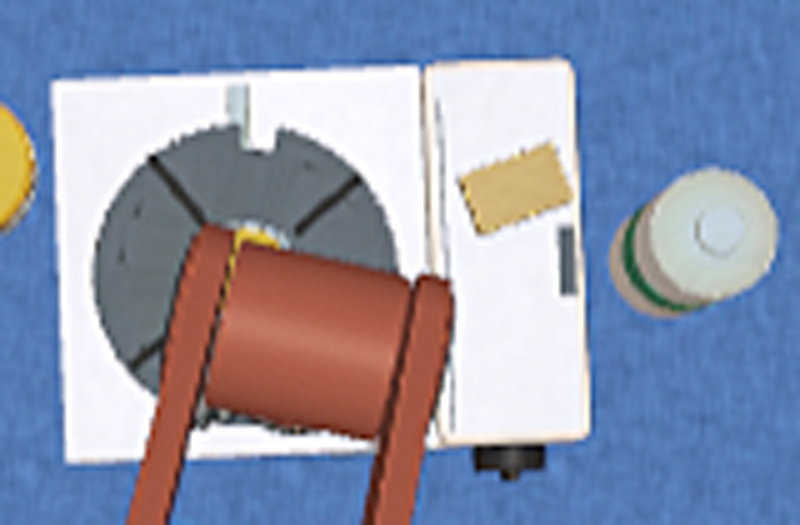

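The notch (260,135) stands slightly right of the tongue (237,105). I'll measure the remaining angle.

```bash
cat > ang.py <<'E'
from bench import camera
from h import *
c=camera('top');im=c['img'].astype(np.float32)
C=np.array([.540,-.021,0])
def prof(r,z,A):
    q=np.float32([pix(c,C+[r*np.cos(a),r*np.sin(a),z]) for a in np.radians(A)])
    return cv2.remap(im,q[None,:,0].copy(),q[None,:,1].copy(),cv2.INTER_LINEAR)[0]
A=np.arange(-30,30,.5)
T=np.mean([prof(r,.078,A)[:,0] for r in(.092,.096,.1,.104)],0)
w=np.clip(235-T,0,None);w[w<10]=0;w[abs(A-3)>12]=0;print('tongue',(w*A).sum()/w.sum(),'width',(w>w.max()/2).sum()*.5)
N=np.mean([prof(r,.083,A).mean(1) for r in(.076,.079,.082)],0)
b=A[N>150];print('notch',b.min(),b.max(),b.mean())
E
python3 ang.py
```

```text
tongue 1.7101399648940334 width 7.0
notch -13.0 1.0 -6.0
```

Call:
play_rows(
  moves=[
    [0, -0.4, 0, -4, 0],
    [-0.05, -0.8, 0, -8, 0],
    [-0.05, -0.8, 0, -8, 0],
  ],
)

```text
t: 4.18
ee_pos: [0.4858, -0.0483, 0.0921]
ee_rot: [3.142, 0.0, -2.631]
contact_force: [0.1, 0.7, 0.1]
grip_width: -0.0
```

```bash
python3 st.py; python3 ang.py
```

```text
4.175 [ 0.4858 -0.0483  0.0921] r 0.0607 phi -153.3 yaw -150.8 F [0.1 0.7 0.1]
tongue 1.7092378990620003 width 7.0
notch -6.5 8.0 0.75
```

About 1° is left. I'll nudge 1 mm, back off, rise, and move over the prong top.

Call:
play_rows(
  moves=[
    [0, -0.1, 0, -1, 0],
    [0, -0.1, 0, -1, 0],
    [0, 0.4, 0, -1, 0],
    [0, 0.4, -2.5, -1, 0],
    [0, 0.4, -2.5, -1, 0],
    [-0.4, -2.1, -2.5, -1, 0],
    [-0.4, -2.1, -2.5, -1, 0],
    [-0.4, -2.1, -1.8, -1, 0],
  ],
)

```text
t: 5.22
ee_pos: [0.4992, -0.0646, 0.1094]
ee_rot: [3.141, 0.0, -2.612]
contact_force: [1.2, -1.1, -0.7]
grip_width: 0.0
```

```bash
python3 st.py; python3 ang.py
```

```text
5.225 [ 0.4992 -0.0646  0.1094] r 0.0597 phi -133.1 yaw -149.7 F [ 1.2 -1.1 -0.7]
tongue 1.7211501684678832 width 7.0
notch -6.5 8.0 0.75
```

Call:
play_rows(
  moves=[
    [0, 0, 0.4, 0, 0],
    [0, 0, 0.7, 0, 0],
    [0, 0, 0.9, 0, 0],
    [0, 0, 1.1, 0, 0],
    [0, 0, 1.2, 0, 0],
    [0, 0, 1.2, 0, 0],
    [0, 0, 1.2, 0, 0],
  ],
)

```text
t: 6.15
ee_pos: [0.4995, -0.0653, 0.0987]
ee_rot: [-3.14, -0.001, -2.611]
contact_force: [-2.2, -1.7, 5.5]
grip_width: -0.0
```

```bash
python3 st.py; python3 ang.py
```

```text
6.15 [ 0.4995 -0.0653  0.0987] r 0.06 phi -132.4 yaw -149.6 F [-2.2 -1.7  5.5]
tongue 1.718348348478043 width 7.0
notch -4.5 10.0 2.75
```

It has gone down about 7 mm at 5.5 N. I'll press a little further until the force rises.

Call:
play_rows(
  moves=[
    [0, 0, 0.15, 0, 0],
    [0, 0, 0.3, 0, 0],
    [0, 0, 0.4, 0, 0],
    [0, 0, 0.4, 0, 0],
    [0, 0, 0.4, 0, 0],
  ],
)

```text
t: 6.82
ee_pos: [0.5001, -0.0661, 0.0966]
ee_rot: [-3.139, -0.001, -2.61]
contact_force: [-6.1, -3.4, 15.5]
grip_width: 0.0
```

```bash
python3 st.py
```

```text
6.825 [ 0.5001 -0.0661  0.0966] r 0.0603 phi -131.5 yaw -149.6 F [-6.1 -3.4 15.5]
```

Call:
play_rows(
  moves=[
    [0, 0, 0.2, 0, 0],
    [0, 0, 0.3, 0, 0],
    [0, 0, 0.3, 0, 0],
  ],
)

```text
t: 7.2
ee_pos: [0.5002, -0.0667, 0.0955]
ee_rot: [-3.138, -0.003, -2.61]
contact_force: [-10.2, -3.1, 25.4]
grip_width: -0.0001
```

Call:
play_rows(
  moves=[
    [0, 0, -0.6, 0, 0],
    [0, 0, -2, 0, 0],
    [0, 0, -6, 0, 0],
    [4, 0, -10, 0, 0],
    [8, 0, -13, 0, 0],
    [12, 0, -15, 0, 0],
    [14, 0, -15, 0, 0],
    [14, 0, -15, 0, 0],
  ],
)

```text
t: 8.2
ee_pos: [0.3819, -0.1279, 0.24]
ee_rot: [-3.138, -0.007, -2.621]
contact_force: [0.2, 0.4, 1.0]
grip_width: 0.0
```

```bash
python3 st.py;sed -i 's/\.083,A/.075,A/' ang.py; python3 ang.py
python3 - <<'E'
from bench import camera
from h import *
c=camera('top');s=camera('side')
a=cv2.resize(c['img'][135:240,225:345,::-1],(480,420),interpolation=cv2.INTER_CUBIC)
b=cv2.resize(s['img'][165:270,255:335,::-1],(320,420),interpolation=cv2.INTER_CUBIC)
cv2.imwrite('pics/t3.png',np.hstack([a,b]))
E
```

```text
8.2 [ 0.3819 -0.1279  0.24  ] r 0.1908 phi -145.9 yaw -150.2 F [0.2 0.4 1. ]
tongue 1.7430030351833075 width 7.0
notch -4.0 10.5 3.25
```

View pics/t3.png

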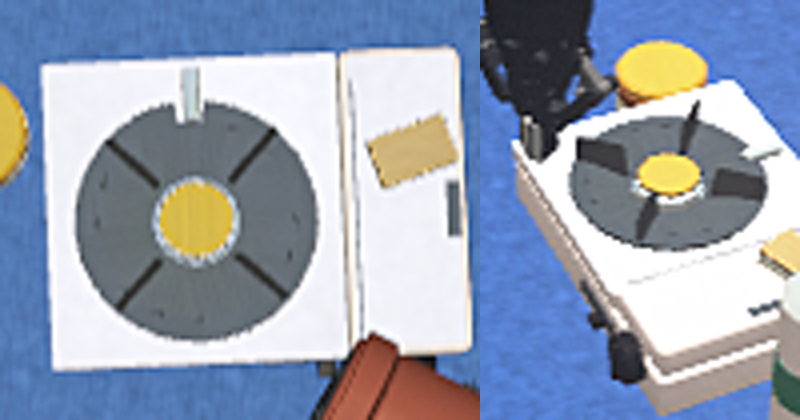

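The notch now encloses the tongue, 1.5° (about 2 mm) off centre. I'll check the drop in the side view by comparing the rim's ellipse before and after with the shift expected for 8 mm.

Run:
```python
from bench import camera
from h import *
c=camera('side')
def ell(im):
    h=cv2.cvtColor(im,cv2.COLOR_RGB2HSV);m=((h[...,2]<135)&(h[...,1]<110)).astype(np.uint8)
    m[:180]=0;m[235:]=0;m[:,:272]=0;m[:,332:]=0
    k=max(cv2.findContours(m,0,1)[0],key=cv2.contourArea);H=cv2.convexHull(k)[:,0]
    return H[:,1].max(),H[:,0].min(),H[:,0].max(),cv2.fitEllipse(H),[np.where(m[:,x])[0].max() for x in range(292,318,3)]
a=cv2.imread('pics/side0.png')[:,:,::-1]
for i in(a,c['img']):print(ell(np.ascontiguousarray(i)))
for z in(.083,.075):
    P=np.array([pix(c,np.array([.54+.086*np.cos(t),-.021+.086*np.sin(t),z])) for t in np.linspace(0,6.28,400)])
    print(z,P.mean(0),P.max(0),P.min(0))
```

```text
(np.int32(225), np.int32(277), np.int32(326), ((301.9397888183594, 206.35147094726562), (38.52920150756836, 49.34166717529297), 90.66218566894531), [np.int64(223), np.int64(224), np.int64(224), np.int64(225), np.int64(225), np.int64(224), np.int64(224), np.int64(223), np.int64(222)])
(np.int32(227), np.int32(278), np.int32(326), ((301.51324462890625, 208.24615478515625), (38.36376953125, 49.46114730834961), 93.31853485107422), [np.int64(225), np.int64(226), np.int64(227), np.int64(226), np.int64(227), np.int64(226), np.int64(226), np.int64(225), np.int64(224)])
0.083 [302.66251097 208.77683783] [328.03368026 225.85461497] [277.20648522 192.37969997]
0.075 [302.58766361 210.54969122] [327.87857502 227.64300381] [277.21202479 194.13559915]
```

The rim dropped about 1.9 px, against 1.8 px expected for 8 mm, so the support is home. I'll hand in.

```bash
python3 -c "
from bench import observe,close_job
s=observe();print(s['t'],s['ee_pos'],s['contact_force']);print(close_job())"
```

```text
8.4 [ 0.38273451 -0.1277554   0.23974911] [ 0.17203902 -0.60670916 -0.43229729]
the job is handed in; nothing more can be done
None
```

The pan support is turned so its notch stands over the tongue, and it is pressed home. I handed the job in at 8.4 s; no verdict is reported.

- **Turning and pressing:** I pushed the front prong round anticlockwise by about 52° with the shut fingers. I then pressed down on the top of the same prong, up to about 25 N, and withdrew the hand.
- **Notch over tongue:** The last top view puts the notch 1.5° from the tongue, about 2 mm at 80 mm radius, against the 5 mm limit.
- **Pressed home:** The side view shows the rim about 1.9 px lower, against 1.8 px expected for the full 8 mm. While pressing, the tip stopped at 96 to 97 mm instead of the nominal 98 mm, which fits bending and calibration error.
- **Slip while pressing:** The support turned about 2° as it went down, still within tolerance.
- **Hand clear:** The hand is clear at 0.24 m height, with under 1 N read at the wrist. The jar, matchbox and cartridge near the stove looked unmoved in the pictures. I did not measure them, nor look again at the things farther away.

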